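# Unlock the finds case

### The arm

A 6-joint arm with a two-finger parallel gripper is mounted at the origin on the work surface. World frame = base frame: x ahead of the robot, y to its left, z up, the work surface at z = 0. Lengths are in m, angles in rad, forces in N, time in s.
With the tool pointing down it reaches from about 0.25 to 0.85 m from the base axis. Payload 12.5 kg.
Tool frame: the origin (TCP) lies midway between the tips of the shut fingers; the grasp point (between the pads) lies 19 mm behind it; z points along the fingers, y is the direction in which the jaws open and shut (so a half turn about z gives the same grasp; the last joint's range is limited). The gripper opens to 93 mm and grips with 3 to 60 N. Pads are 15 mm wide; open, the fingers measure 128 mm over their backs; the gripper's body (75 mm by 188 mm) begins 65 mm behind the grasp point.
Start: joints at [1.261, 0.351, 1.652, -0, 1.139, -0.085], TCP at [0.123, 0.536, 0.189] pointing down, gripper open.
Joint ranges: [-2.75, 2.75], [-0.79, 2.1], [0.01, 2.65], [-1.57, 4.71], [0.07, 3.14], [-2.87, 2.87]. Speed limits (rad/s): [2.22, 2.22, 2.79, 3.14, 3.14, 3.14].

### API

Orientations are given as a rotation vector (axis times angle).
In Python, from rig import robot, eyes, order gives the robot as it stands.
- The arm moves only by the tool jog_arm, never from a script. Its argument "moves" is a list of rows, each a list of 4 numbers: the shift along the tool's x, y, z in cm, then the turn about the tool's z in rad. In form: [[x, y, z, roll], ...]. A call has 1 to 12 rows; each row is the pose to reach, as a shift and turn from the pose measured when the call began, along the tool's axes at that moment; what a row does not reach only later rows make up. A row lasts 1/8 s, in which the tool goes at most 62.5 mm and 10.7 degrees, less where a joint would pass 70% of its speed; a pose out of reach is approached as far as the arm can. A call with a gripper value outside its range is refused whole. "claw" is the finger opening in cm, from 0 to 9.3, set as the call begins (left out, the last holds). The fingers move at their own pace and stop on an object; "force" is the grip in N (left out, the last holds). Time passes only in rows, so rows that repeat a pose let the fingers close. It gives the time, the measured TCP pose, the force and the opening at its end, in the units of the state.
- robot.sense(): the state, without advancing time (a new reading comes with each control period).
- eyes.grab_frame(name): name is "scene" or "top" or "wrist"; returns (picture, depth): 384x512x3 uint8, red, green, blue; 384x512 float32, m along the optical axis (not along the pixel's ray), 0 where there is no reading.
- eyes.camera_info(name): a dict with "fx", "fy", "cx", "cy" (pixels), "D" ([k1, k2, p1, p2, k3] as OpenCV has them; the pictures are not rectified), "pose" (4x4, takes a point from camera to world coordinates); the wrist camera has in their place "mount" (4x4, takes a point from camera to tool coordinates, whose origin is the TCP and whose axes are the flange's). Camera axes: x right, y up, looking along -z (the intrinsics and any distortion apply to the point x, -y, -z); pixel columns grow to the right and rows downward; lengths in m; the calibration is good to about 2 mm. A picture is of the moment at which its call begins: read the wrist's pose just before it. camera_info takes no time and is no camera call.
- order.job_done(): hands the job in, once; it reports no verdict.
The state is a dict: "time": time; "qpos": joint angles; "joint_vel": joint speeds; "tau": joint torques, N m; "ee_pos": TCP position; "ee_rot": TCP orientation; "ft_force": force on the tool from outside, world axes, zero at the start; "wrist_torque": the same for the moment, N m; "opening": finger opening in m.
Only numpy, scipy, OpenCV 4.12 (cv2) and the standard library are available. Lean on these libraries where they do the work, as an engineer would, in place of code of your own. Each camera call takes 0.05 s, during which the arm holds its last target.

### The job

Dial the code 4-2-5 on the finds case's three number wheels, reading left to right from the robot's side, so that each number faces squarely up; roll one wheel at a time by its tabs. Only then slide the cover fully open by its orange rib, leaving the code showing and the things around the case where they are.

Things in the scene. Friction and masses are not known exactly. Their poses are not given: they have to be found in the camera images.
- case: Grey finds case, fixed, 250 (x) x 340 (y) mm; origin under its centre; x points away from the robot, y left, z up. Robot-side half: lock deck, top 60 mm up, with 92 mm long slots (along x) for three wheels 52 mm apart; axles at x -70, y 52, 0, -52, z 50 mm. Far half: compartment (left) and flat deck (right) under a sliding cover, between thin rails along y at x -13 and 122 mm, 72 mm high.
- wheel_left (a joint): Turn of the left wheel (seen from the robot) about its level axle along case y, rad. Number n faces straight up at (n - 1) x 1.0472: 1 at 0, 6 at 5.236; the number facing up counts. Rising values roll the top away from the robot (case +x). Stiff, about 2.5 N at a tab; stays where left, also between numbers. Stops at -0.6 and 5.85: it cannot pass between 6 and 1.
- axle_left (a point): Centre of the left wheel on its axle, 50 mm above the table; case axes. White six-sided drum 18 mm wide, black numbers 1 to 6 on faces 26 mm from the axle, their tops away from the robot when up. Between neighbouring faces a black radial tab, 5 mm thick, 18 mm wide, stands out to 42 mm from the axle: two tabs lean 30 degrees to either side of a number that is squarely up.
- wheel_middle (a joint): Turn of the middle wheel (seen from the robot) about its level axle along case y, rad. Number n faces straight up at (n - 1) x 1.0472: 1 at 0, 6 at 5.236; the number facing up counts. Rising values roll the top away from the robot (case +x). Stiff, about 2.5 N at a tab; stays where left, also between numbers. Stops at -0.6 and 5.85: it cannot pass between 6 and 1.
- axle_middle (a point): Centre of the middle wheel on its axle, 50 mm above the table; case axes. White six-sided drum 18 mm wide, black numbers 1 to 6 on faces 26 mm from the axle, their tops away from the robot when up. Between neighbouring faces a black radial tab, 5 mm thick, 18 mm wide, stands out to 42 mm from the axle: two tabs lean 30 degrees to either side of a number that is squarely up.
- wheel_right (a joint): Turn of the right wheel (seen from the robot) about its level axle along case y, rad. Number n faces straight up at (n - 1) x 1.0472: 1 at 0, 6 at 5.236; the number facing up counts. Rising values roll the top away from the robot (case +x). Stiff, about 2.5 N at a tab; stays where left, also between numbers. Stops at -0.6 and 5.85: it cannot pass between 6 and 1.
- axle_right (a point): Centre of the right wheel on its axle, 50 mm above the table; case axes. White six-sided drum 18 mm wide, black numbers 1 to 6 on faces 26 mm from the axle, their tops away from the robot when up. Between neighbouring faces a black radial tab, 5 mm thick, 18 mm wide, stands out to 42 mm from the axle: two tabs lean 30 degrees to either side of a number that is squarely up.
- cover (a joint): Travel of the aluminium sliding cover, m: 0 closed, grows as it slides to the right (case -y), stop at 0.115 fully open. It drags with about 3 N and stays where it is left. The cover is 130 x 130 mm, its top 67 mm above the table.
- rib (a point): Middle of the top edge of the orange rib on the cover, 92 mm above the table. The rib is 60 mm long along case x, 12 mm thick along case y, and stands 26 mm above the cover; it sits on the cover's middle line and can be pushed from its left side. Case axes.
- scale_bar: Bystander: flat white plastic scale bar, 20 x 100 x 8 mm, lying in front of the case (robot side); origin under its middle.
- brush: Bystander: hand brush about 180 mm long, lying left of the case; origin under its middle.
- bowl: Bystander: green plastic bowl, 120 mm across, 60 mm high, left of the case; origin under its middle.
- jar: Bystander: closed jar, 52 mm across, 75 mm high, right of the case; origin under its middle.
- sherd_a: Bystander: terracotta sherd about 60 x 45 x 8 mm, right of the case; origin under its middle.
- dish: Bystander: small white ceramic dish, 60 mm across, 20 mm high, in front of the case; origin under its middle.

How it is judged:
On the way:
1. all three wheels show the code 4-2-5 while the cover is still closed (value of joint wheel_left between 2.942 and 3.342 rad and value of joint wheel_middle between 0.847 and 1.247 rad and value of joint wheel_right between 3.989 and 4.389 rad and value of joint cover below 0.01 m), for 0.2 s.
At the end, for the whole second after the job is handed in: The wheels show 4, 2 and 5 from left to right, each within 0.2 rad of facing straight up (3.142, 1.047 and 4.189), at rest, and the cover is open by at least 105 of its 115 mm (value of joint wheel_left between 2.942 and 3.342 rad and value of joint wheel_middle between 0.847 and 1.247 rad and value of joint wheel_right between 3.989 and 4.389 rad and value of joint cover above 0.105 m and velocity of joint cover below 0.01 m/s and velocity of joint each of wheel_left, wheel_middle, wheel_right below 0.05 rad/s); the robot touches nothing.
It fails at once if the cover is moved more than 10 mm while any wheel is more than 0.2 rad off the code (value of joint cover above 0.01 m and not (value of joint wheel_left between 2.942 and 3.342 rad and value of joint wheel_middle between 0.847 and 1.247 rad and value of joint wheel_right between 3.989 and 4.389 rad)).
It fails at once if the fingers push two wheels at once ((contact force between the fingers and wheel_left above 0.5 N and contact force between the fingers and wheel_middle above 0.5 N) or (contact force between the fingers and wheel_middle above 0.5 N and contact force between the fingers and wheel_right above 0.5 N) or (contact force between the fingers and wheel_left above 0.5 N and contact force between the fingers and wheel_right above 0.5 N)).
It fails at once if a bystander is moved by more than 30 mm (distance of any of scale_bar, brush, bowl, jar, sherd_a, dish from where it was at the start of the episode above 0.03 m).
It also fails if it takes over 67 s, if anything falls off the work surface, if the arm or the gripper's body presses on something with over 40 N, if the wrist force passes 120 N, or if a joint passes its speed limit or range.

## Working session

There is one attempt and no reset: what is moved stays moved. The work goes in short steps, Python scripts to look and compute and a tool call to move; the robot and the scene stay as the last step left them, time stands still between calls to the robot, and variables do not carry over. Pictures are saved under pics/ and viewed, and the job is handed in when it is done.

Besides the shell and the picture viewer there is one more tool, called in YAML: its name, and indented under it one key for each argument. jog_arm: Moves the arm, as the interface text tells. Its arguments: {"type":"object","properties":{"moves":{"type":"array"},"claw":{"type":"number"},"force":{"type":"number"}},"required":["moves"]}

```bash
mkdir -p pics; ls; python3 - <<'E'
from rig import robot, eyes, order
import cv2,numpy as np
s=robot.sense();print(s)
for n in ["scene","top","wrist"]:
    p,d=eyes.grab_frame(n);cv2.imwrite(f"pics/a_{n}.png",p[:,:,::-1]);np.savez(f"pics/a_{n}.npz",p=p,d=d)
    print(n,eyes.camera_info(n))
E
```

```text
pics
{'time': 0.0, 'qpos': array([ 1.26140940e+00,  3.51223464e-01,  1.65243734e+00, -8.57723563e-06,
        1.13907771e+00, -8.46071556e-02]), 'joint_vel': array([ 0.00123227,  0.00082014, -0.00093389,  0.00063908, -0.00196522,
       -0.00168898]), 'tau': array([-5.14802741e-04, -4.97337270e+01, -2.85243773e+01,  6.98808068e-02,
        2.58981634e-02, -1.16224705e-04]), 'ee_pos': array([0.12245566, 0.53580512, 0.1882034 ]), 'ee_rot': array([-3.52310412e-01, -3.12155691e+00,  1.76737416e-03]), 'ft_force': array([-0.02423725, -0.00217413,  0.10177735]), 'wrist_torque': array([-0.00095677, -0.00485584,  0.00919226]), 'opening': 0.09258190574362096}
scene {'fx': 489.7878132417898, 'fy': 489.7878132417898, 'cx': 255.68525776691752, 'cy': 189.19894422516015, 'D': array([0.03089329, 0.        , 0.        , 0.        , 0.        ]), 'pose': array([[ 6.62980007e-03, -6.92445966e-01,  7.21439277e-01,
         1.51882261e+00],
       [ 9.99962956e-01,  6.30420062e-04, -8.58426044e-03,
         7.06639244e-02],
       [ 5.48932672e-03,  7.21469464e-01,  6.92424494e-01,
         1.03320974e+0
[... 463 characters left out ...]
2.86561794e-03,  2.14468065e-01,  9.76726798e-01,
         1.09987502e+00],
       [ 0.00000000e+00,  0.00000000e+00,  0.00000000e+00,
         1.00000000e+00]])}
wrist {'fx': 324.6217378865428, 'fy': 324.6217378865428, 'cx': 252.2343412559023, 'cy': 190.46832980280578, 'D': array([-0.05611313,  0.        ,  0.        ,  0.        ,  0.        ]), 'mount': array([[-3.84463783e-05,  9.56135910e-01,  2.92923404e-01,
         8.24129757e-02],
       [ 9.99999957e-01, -4.83606815e-05,  2.89105478e-04,
         7.52618424e-04],
       [ 2.90590105e-04,  2.92923403e-01, -9.56135867e-01,
        -1.95143017e-01],
       [ 0.00000000e+00,  0.00000000e+00,  0.00000000e+00,
         1.00000000e+00]])}
```

View pics/a_top.png

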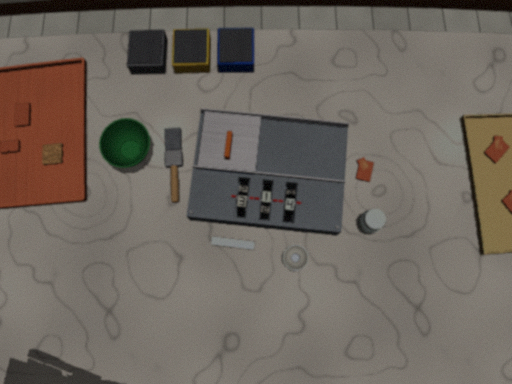

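View pics/a_scene.png

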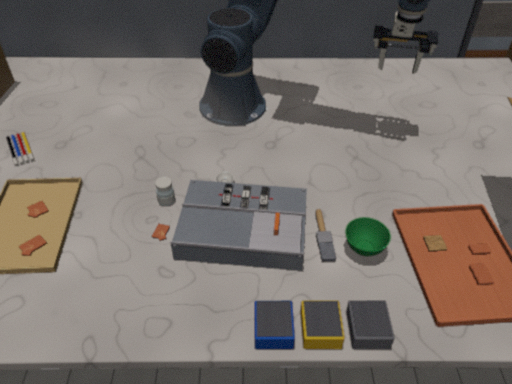

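The top view shows the case at about (190–348, 110–232) px, with the wheels near (242,198), (266,198) and (290,202) and the orange rib at (228,145). In front of it are the scale bar (233,243) and the dish (294,258). The case is turned by a few degrees.

```bash
cat > h.py <<'E'
import numpy as np,cv2
from rig import robot,eyes,order
from scipy.spatial.transform import Rotation as R
def cam(n,ee=None):
    c=eyes.camera_info(n);K=np.array([[c['fx'],0,c['cx']],[0,c['fy'],c['cy']],[0,0,1.]])
    if 'pose' in c:T=c['pose']
    else:
        s=ee;A=np.eye(4);A[:3,:3]=R.from_rotvec(s['ee_rot']).as_matrix();A[:3,3]=s['ee_pos'];T=A@c['mount']
    return K,np.array(c['D']),np.array(T)
def rays(px,C):
    K,D,T=C;u=cv2.undistortPoints(np.array(px,float).reshape(-1,1,2),K,D).reshape(-1,2)
    d=np.c_[u[:,0],-u[:,1],-np.ones(len(u))]@T[:3,:3].T
    return T[:3,3],d
def onplane(px,C,z):
    o,d=rays(px,C);return o+d*((z-o[2])/d[:,2])[:,None]
def proj(P,C):
    K,D,T=C;p=(np.array(P,float).reshape(-1,3)-T[:3,3])@T[:3,:3];p=p*[1,-1,-1]
    return cv2.projectPoints(p,np.zeros(3),np.zeros(3),K,D)[0].reshape(-1,2)
E
python3 - <<'E'
from h import *
p=np.load('pics/a_top.npz')['p']
C=cam('top')
hsv=cv2.cvtColor(p,cv2.COLOR_RGB2HSV)
m=cv2.inRange(hsv[100:170,200:260],(3,150,80),(15,255,255))
ys,xs=np.nonzero(m);print(len(xs));px=np.c_[xs+200,ys+100]
q=onplane(px,C,.092);print('rib',q.mean(0),cv2.minAreaRect((q[:,:2]*1000).astype(np.float32)))
c=p[100:240,180:355];cv2.imwrite('pics/b1.png',cv2.convertScaleAbs(cv2.resize(c[:,:,::-1],None,fx=4.4,fy=4,interpolation=cv2.INTER_CUBIC),alpha=1.6))
s=np.load('pics/a_scene.npz')['p']
c=s[175:265,170:315];cv2.imwrite('pics/b2.png',cv2.resize(c[:,:,::-1],None,fx=5.5,fy=5.5,interpolation=cv2.INTER_CUBIC))
E
```

```text
108
rib [0.65503626 0.13331437 0.092     ] ((655.4218139648438, 133.27610778808594), (9.446094512939453, 55.62753677368164), 84.04623413085938)
```

View pics/b1.png

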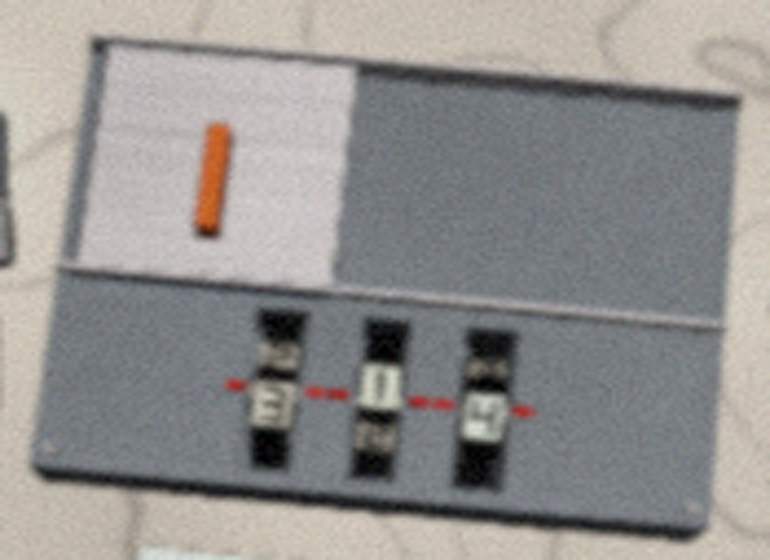

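View pics/b2.png

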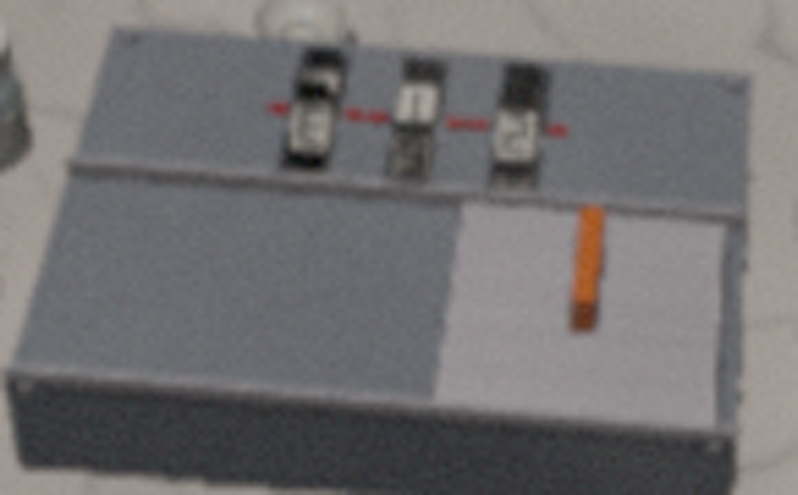

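```bash
python3 - <<'E'
from h import *
p=np.load('pics/a_top.npz')['p'];C=cam('top')
q=lambda u,v:(180+u/4.4,100+v/4)
P=[q(95,40),q(740,100),q(65,265),q(722,325)]
w=onplane(P,C,.072);print(w)
P=[q(38,468),q(700,530)];w2=onplane(P,C,.06);print(w2)
hsv=cv2.cvtColor(p,cv2.COLOR_RGB2HSV);sub=hsv[180:215,225:310]
m=cv2.inRange(sub,(0,110,50),(6,255,255))|cv2.inRange(sub,(172,110,50),(180,255,255))
n,l,st,ce=cv2.connectedComponentsWithStats(m,connectivity=8)
ce=ce[1:]+[225,180];print(st[1:,4],ce)
r=onplane(ce,C,.06);print(r)
ys,xs=np.nonzero(m);r=onplane(np.c_[xs+225,ys+180],C,.06);print(np.polyfit(r[:,1],r[:,0],1),r.mean(0))
print('wheels',onplane([q(272,395),q(382,395),q(485,410)],C,.076))
s=robot.sense();print(R.from_rotvec(s['ee_rot']).as_matrix())
E
```

```text
[[ 0.7433243   0.19453799  0.072     ]
 [ 0.70468216 -0.13727995  0.072     ]
 [ 0.61109433  0.20747855  0.072     ]
 [ 0.57415299 -0.12094     0.072     ]]
[[ 0.49982674  0.22051238  0.06      ]
 [ 0.46271545 -0.10687174  0.06      ]]
[ 8 19 20  9] [[233.375      195.75      ]
 [254.26315789 197.78947368]
 [277.35       200.25      ]
 [298.22222222 202.44444444]]
[[ 0.54634376  0.12265906  0.06      ]
 [ 0.54136517  0.07676577  0.06      ]
 [ 0.53539876  0.02614564  0.06      ]
 [ 0.53006231 -0.0196016   0.06      ]]
[0.11513891 0.53240049] [0.53812933 0.04975595 0.06      ]
wheels [[ 0.53633071  0.10378399  0.076     ]
 [ 0.53584505  0.04973012  0.076     ]
 [ 0.52712378 -0.00072376  0.076     ]]
[[-9.74834600e-01  2.22929217e-01 -2.59515798e-04]
 [ 2.22929354e-01  9.74834294e-01 -7.75763192e-04]
 [ 8.00446187e-05 -8.14094490e-04 -9.99999665e-01]]
```

Wheel axle line is around world (0.538, 0.051), with case yaw about −0.115 rad. I'll move the shut gripper beyond the wheels so the wrist camera looks straight down on them.

jog_arm:
  moves:
    - [-6,-3.8,0.5,-0.02]
    - [-12,-7.6,1,-0.04]
    - [-18,-11.4,1.5,-0.06]
    - [-24,-15.2,1.8,-0.08]
    - [-30,-19,1.8,-0.1]
    - [-36,-23,1.8,-0.11]
    - [-42,-27,1.8,-0.11]
    - [-48,-31,1.8,-0.11]
    - [-54,-34.5,1.8,-0.11]
    - [-58.3,-37.3,1.8,-0.11]
    - [-58.3,-37.3,1.8,-0.11]
    - [-58.3,-37.3,1.8,-0.11]
  claw: 0
  force: 20

```text
time: 1.65
ee_pos: [0.6093, 0.0394, 0.1698]
ee_rot: [-0.186, -3.136, 0.002]
ft_force: [-0.2, 0.9, 0.4]
opening: 0.0003
```

```bash
python3 - <<'E'
from h import *
s=robot.sense();print(s['time'],s['ee_pos'],s['ee_rot'],s['joint_vel'].round(3),s['opening'],R.from_rotvec(s['ee_rot']).as_matrix()[:2,:2])
p,d=eyes.grab_frame('wrist');np.savez('pics/c.npz',p=p,d=d,pos=s['ee_pos'],rot=s['ee_rot'])
cv2.imwrite('pics/c.png',p[:,:,::-1])
E
```

```text
1.65 [0.6092962  0.03943762 0.16982503] [-1.85513490e-01 -3.13568695e+00  1.79725799e-03] [ 0.008  0.013 -0.011  0.014  0.027 -0.018] 0.0003335549176213999 [[-0.99302405  0.11791099]
 [ 0.11791148  0.99302348]]
```

View pics/c.png

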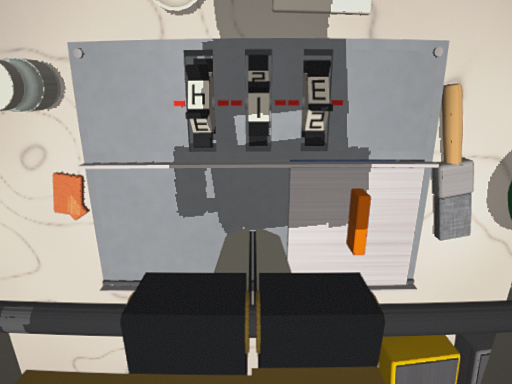

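The wrist view is upside down: the image top is the robot side, and the left wheel is at x≈318. The wheels sit at (318,97), (259,100) and (200,97). The left shows 3 (with 2 beyond), the middle 1, the right 4 (with 3 beyond). Next I'll measure face edges and axles.

```bash
python3 - <<'E'
from h import *
z=np.load('pics/c.npz');p=z['p'];C=cam('wrist',dict(ee_pos=z['pos'],ee_rot=z['rot']))
c=p[40:165,170:355];cv2.imwrite('pics/c2.png',cv2.resize(c[:,:,::-1],None,fx=4.3,fy=4.3,interpolation=cv2.INTER_CUBIC))
hsv=cv2.cvtColor(p,cv2.COLOR_RGB2HSV);sub=hsv[90:115,165:350]
m=cv2.inRange(sub,(0,150,80),(6,255,255))|cv2.inRange(sub,(172,150,80),(180,255,255))
n,l,st,ce=cv2.connectedComponentsWithStats(m,connectivity=8)
ce=(ce[1:]+[165,90])[st[1:,4]>5];print(ce)
r=onplane(ce,C,.06);print(r)
# rail line & edges
print('corners far rail',onplane([(101,288),(416,286)],C,.072),'rail mid',onplane([(82,164),(441,164)],C,.072),'near',onplane([(69,41),(448,41)],C,.06))
m=cv2.inRange(hsv,(5,180,150),(16,255,255));m[:, :340]=0;m[:,380:]=0;m[:180]=0;m[262:]=0
ys,xs=np.nonzero(m);print('ribpx',xs.min(),xs.max(),ys.min(),ys.max());m2=m
q=onplane(np.c_[xs,ys],C,.092);print(q.mean(0),cv2.minAreaRect((q[:,:2]*1000).astype(np.float32)))
d=z['d'];print('depth sample',d[190:250:10,358])
E
```

```text
[[179.         103.        ]
 [222.35555556 102.75555556]
 [236.         102.5       ]
 [280.         102.0754717 ]
 [293.3        102.08      ]
 [337.         102.        ]]
[[ 0.52946142 -0.01788496  0.06      ]
 [ 0.53411385  0.02153496  0.06      ]
 [ 0.53538243  0.03391706  0.06      ]
 [ 0.53971295  0.07376149  0.06      ]
 [ 0.54110851  0.08580963  0.06      ]
 [ 0.54552232  0.12558194  0.06      ]]
corners far rail [[ 0.70529351 -0.13294749  0.072     ]
 [ 0.74222966  0.19902086  0.072     ]] rail mid [[ 0.57221421 -0.11608651  0.072     ]
 [ 0.61172829  0.2181906   0.072     ]] near [[ 0.46364993 -0.10624173  0.06      ]
 [ 0.50300351  0.22763374  0.06      ]]
ribpx 353 368 197 254
[0.66383221 0.13383147 0.092     ] ((656.4928588867188, 134.7482147216797), (10.654793739318848, 56.6713752746582), 83.5625991821289)
depth sample [0.30401286 0.28879935 0.29236796 0.2939143  0.29750156 0.29842207]
```

View pics/c2.png

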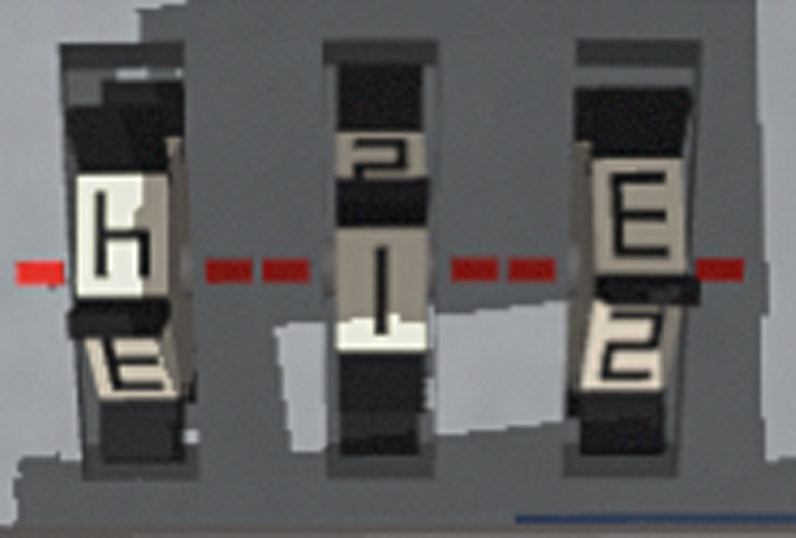

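```bash
cat >> h.py <<'E'
YAW=-0.115
ex=np.array([np.cos(YAW),np.sin(YAW)]);ey=np.array([-np.sin(YAW),np.cos(YAW)])
AX=np.array([.5377,.0527])   # middle axle
def wf(P): # world -> axle frame (case axes, z from axle)
    P=np.atleast_2d(P);d=P[:,:2]-AX;return np.c_[d@ex,d@ey,P[:,2]-.05]
def tip(px,C,corner):
    """angle phi (deg, + away) of tab whose tip corner (+1 far,-1 near) seen at px"""
    o,d=rays([px],C);o2=wf(o)[0];e=wf(o+d)[0]-o2
    a=np.array([o2[0],o2[2]]);b=np.array([e[0],e[2]]);r=np.hypot(.042,.0025)
    A=b@b;B=2*a@b;c=a@a-r*r;t=(-B-np.sqrt(B*B-4*A*c))/(2*A)
    P=o2+t*e;return np.degrees(np.arctan2(P[0],P[2]))-corner*np.degrees(np.arctan2(2.5,42)),P
E
python3 - <<'E'
from h import *
z=np.load('pics/c.npz');C=cam('wrist',dict(ee_pos=z['pos'],ee_rot=z['rot']))
f=lambda u,v:(170+u/4.3,40+v/4.3)
print('L',tip(f(645,303),C,1));print('M',tip(f(382,180),C,-1));print('R',tip(f(120,338),C,1))
print(wf(C[2][:3,3]),wf(z['pos']))
print('numbers face edges L',onplane([f(640,158),f(640,275)],C,.07))
E
```

```text
L (np.float64(3.831620296508342), array([0.00530104, 0.05165053, 0.04173906]))
M (np.float64(-20.892745001423627), array([-0.01731365,  0.00132426,  0.03834694]))
R (np.float64(12.79455519833206), array([ 0.01173907, -0.0493391 ,  0.04040352]))
[[-0.00961396 -0.00372544  0.31499639]] [[ 0.07264511 -0.00495935  0.11982503]]
numbers face edges L [[0.52186972 0.10847656 0.07      ]
 [0.54482958 0.10697201 0.07      ]]
```

jog_arm:
  moves:
    - [4.6,2.9,3,0]
    - [9.3,5.8,5.5,0]
    - [9.3,5.8,6,0]
    - [9.3,5.8,7.5,0]
    - [9.3,5.8,9,0]
    - [9.3,5.8,9,0]

```text
time: 2.45
ee_pos: [0.5224, 0.1086, 0.0785]
ee_rot: [-0.185, -3.133, 0.002]
ft_force: [-0.2, -0.5, 0.8]
opening: 0.0003
```

```bash
sed -i 's/AX=np.array(\[.5377,.0527\])/AX=np.array([.5378,.0539])/' h.py; python3 - <<'E'
from h import *
s=robot.sense();print(wf(s['ee_pos']),s['ft_force'])
p,d=eyes.grab_frame('wrist');np.savez('pics/d.npz',p=p,d=d,pos=s['ee_pos'],rot=s['ee_rot'])
cv2.imwrite('pics/d.png',p[:,:,::-1])
E
```

```text
[[-0.0216077   0.05251865  0.02853102]] [-0.1576248  -0.51529265  0.76115438]
```

View pics/d.png

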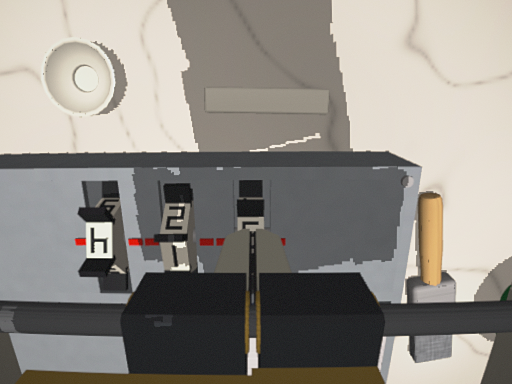

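The shut fingertip is lowered in line with the left wheel, behind its upper tab and clear of the middle wheel. Now I'll push forward.

jog_arm:
  moves:
    - [-0.5,0,-0.1,0]
    - [-1.0,0,-0.1,0]
    - [-1.4,0,-0.1,0]
    - [-1.8,0,-0.1,0]
    - [-2.2,0,-0.1,0]
    - [-2.5,0,-0.1,0]
    - [-2.8,0,-0.1,0]
    - [-2.8,0,-0.1,0]
    - [-2.8,0,-0.1,0]

```text
time: 3.62
ee_pos: [0.5505, 0.1054, 0.0802]
ee_rot: [-0.185, -3.134, 0.002]
ft_force: [-0.7, 0.1, -0.0]
opening: 0.0004
```

```bash
cat > look.py <<'E'
import sys
from h import *
n=sys.argv[1]
s=robot.sense();print(s['time'],(1000*wf(s['ee_pos'])).round(1),s['ft_force'].round(2))
p,d=eyes.grab_frame('wrist');np.savez(f'pics/{n}.npz',p=p,d=d,pos=s['ee_pos'],rot=s['ee_rot'])
cv2.imwrite(f'pics/{n}.png',p[:,:,::-1])
E
python3 look.py e
```

```text
3.625 [[ 6.7 52.6 30.2]] [-0.65  0.08 -0.02]
```

View pics/e.png

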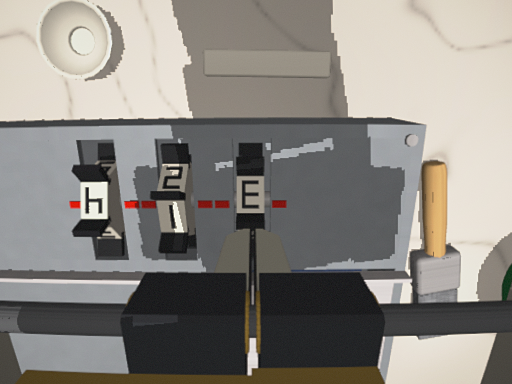

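The left wheel now shows 3 squarely on the red line (250,195). I'll lift, step back behind the next tab and push again.

jog_arm:
  moves:
    - [0,0,-1.5,0]
    - [0,0,-2.5,0]
    - [2.5,0,-2.5,0]
    - [4.8,0,-2.5,0]
    - [4.8,0,-2.5,0]
    - [4.8,0,-1,0]
    - [4.8,0,0,0]
    - [4.8,0,0,0]

```text
time: 4.68
ee_pos: [0.5025, 0.1108, 0.0791]
ee_rot: [-0.185, -3.132, 0.002]
ft_force: [-0.5, -0.0, 0.1]
opening: 0.0006
```

```bash
python3 look.py f
```

```text
4.675 [[-41.6  52.5  29.1]] [-0.49 -0.04  0.06]
```

View pics/f.png

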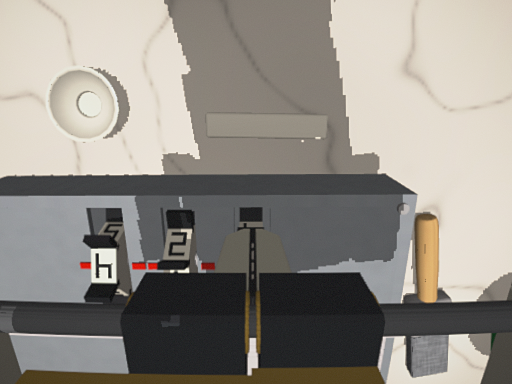

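jog_arm:
  moves:
    - [-0.8,0,0,0]
    - [-1.5,0,0,0]
    - [-2.0,0,0,0]
    - [-2.5,0,0,0]
    - [-3.0,0,0,0]
    - [-3.5,0,0,0]
    - [-4.0,0,0,0]
    - [-4.4,0,0,0]
    - [-4.8,0,0,0]
    - [-4.8,0,0,0]
    - [-4.8,0,0,0]

```text
time: 6.1
ee_pos: [0.5503, 0.1053, 0.0795]
ee_rot: [-0.185, -3.133, 0.002]
ft_force: [0.1, -0.5, -0.1]
opening: 0.0005
```

```bash
python3 look.py g
```

```text
6.1 [[ 6.5 52.4 29.5]] [ 0.1  -0.52 -0.05]
```

View pics/g.png

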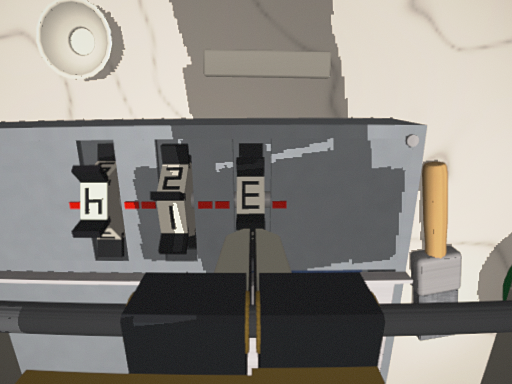

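The left wheel still shows 3 (250,195). Probably the finger was not clear of the tab when it swung back, so it rolled the wheel back and then pushed the same tab again. This time I'll lift fully before moving back.

jog_arm:
  moves:
    - [0,0,-1.5,0]
    - [0,0,-3,0]
    - [0,0,-3,0]
    - [0,0,-3,0]

```text
time: 6.65
ee_pos: [0.5503, 0.1053, 0.1095]
ee_rot: [-0.185, -3.133, 0.002]
ft_force: [0.0, -0.7, -0.2]
opening: 0.0009
```

```bash
python3 look.py g1;python3 - <<'E'
from h import *
p=cv2.imread('pics/g1.png');cv2.imwrite('pics/g1z.png',cv2.resize(p[60:320,50:330],None,fx=2.3,fy=2.3,interpolation=cv2.INTER_CUBIC))
E
```

```text
6.65 [[ 6.5 52.5 59.5]] [ 0.04 -0.7  -0.23]
```

View pics/g1z.png

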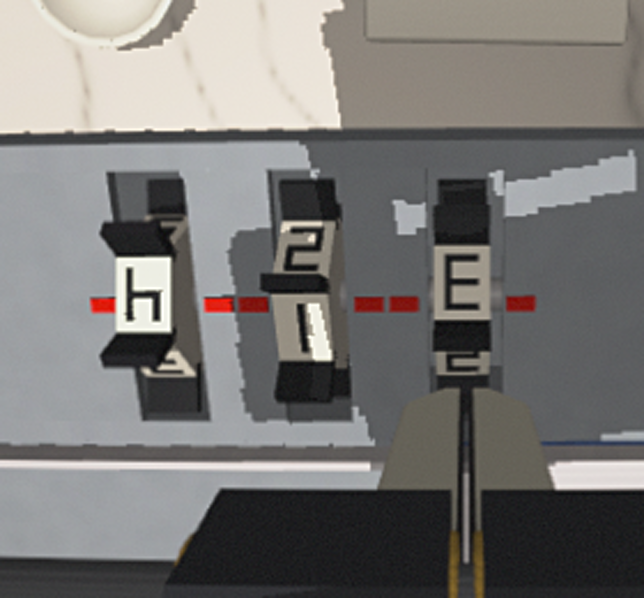

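```bash
python3 - <<'E'
from h import *
z=np.load('pics/g1.npz');C=cam('wrist',dict(ee_pos=z['pos'],ee_rot=z['rot']))
f=lambda u,v:(50+u/2.3,60+v/2.3)
print(wf(C[2][:3,3]))
for v in (204,243,320,326): print(v,tip(f(462,v),C,0))
E
```

```text
[[-0.07514143  0.0537906   0.2549394 ]]
204 (np.float64(-59.080364395768505), array([-0.03609511,  0.0523074 ,  0.02161928]))
243 (np.float64(-38.30112115201584), array([-0.02607744,  0.05233075,  0.03301844]))
320 (np.float64(-5.981878241443716), array([-0.00438473,  0.0522906 ,  0.04184524]))
326 (np.float64(-3.4500338556969785), array([-0.00253195,  0.05228372,  0.04199809]))
```

```bash
python3 - <<'E'
from h import *
p=cv2.imread('pics/g1.png');z=np.load('pics/g1.npz');C=cam('wrist',dict(ee_pos=z['pos'],ee_rot=z['rot']))
cv2.imwrite('pics/g1y.png',cv2.resize(p[130:240,200:300],None,fx=6,fy=5.4,interpolation=cv2.INTER_NEAREST))
for y in range(146,216,3): print(y,p[y,238],p[y,250],p[y,254],round(tip((251,y),C,0)[0],1))
E
```

```text
146 [101 100  98] [31 28 29] [29 26 31] -63.4
149 [76 76 74] [34 34 32] [36 35 35] -58.6
152 [62 60 60] [32 33 30] [37 37 36] -54.4
155 [63 62 61] [36 38 34] [41 40 40] -50.5
158 [63 63 62] [38 37 36] [34 35 33] -46.8
161 [74 72 71] [39 34 36] [35 36 32] -43.4
164 [88 86 84] [21 16 20] [21 20 22] -40.1
167 [113 118 120] [144 158 166] [145 160 166] -36.9
170 [111 116 117] [89 95 99] [91 98 99] -33.8
173 [110 114 116] [69 74 75] [67 71 74] -30.8
176 [112 117 118] [138 151 158] [139 152 159] -27.9
179 [111 115 117] [143 155 162] [141 155 162] -25.0
182 [106 112 116] [18 20 17] [21 17 19] -22.2
185 [116 121 126] [141 155 162] [143 155 163] -19.3
188 [122 129 132] [138 151 159] [139 152 158] -16.5
191 [114 120 124] [116 124 129] [116 124 129] -13.7
194 [101 108 112] [55 59 62] [55 56 60] -10.9
197 [113 118 120] [145 158 165] [144 158 163] -8.0
200 [72 70 68] [17 15 17] [14 13 13] -5.1
203 [56 57 54] [22 23 21] [23 22 18] -2.2
206 [45 46 45] [26 25 26] [25 22 19] 0.8
209 [46 46 46] [28 26 29] [30 27 27] 3.8
212 [52 49 50] [38 40 39] [36 38 37] 7.0
215 [96 97 94] [45 48 48] [44 49 50] 10.3
```

View pics/g1y.png

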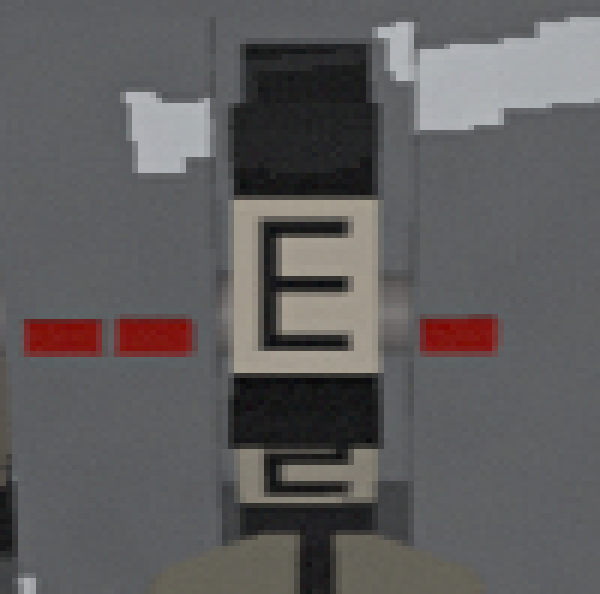

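```bash
python3 - <<'E'
from h import *
ims=[]
for n in 'deg':
    p=cv2.imread(f'pics/{n}.png');z=np.load(f'pics/{n}.npz');C=cam('wrist',dict(ee_pos=z['pos'],ee_rot=z['rot']))
    ims.append(cv2.resize(p[125:275,200:300],None,fx=2.6,fy=4,interpolation=cv2.INTER_NEAREST))
    print(n,[ (y,round(tip((251,y),C,0)[0],1)) for y in range(140,225,6) if np.isfinite(tip((251,y),C,0)[0])])
cv2.imwrite('pics/cmp.png',np.hstack(ims))
E
```

```text
d [(182, np.float64(-88.8)), (188, np.float64(-74.8)), (194, np.float64(-65.6)), (200, np.float64(-58.1)), (206, np.float64(-51.5)), (212, np.float64(-45.6)), (218, np.float64(-40.0)), (224, np.float64(-34.7))]
e [(146, np.float64(-75.7)), (152, np.float64(-64.8)), (158, np.float64(-56.7)), (164, np.float64(-49.9)), (170, np.float64(-43.8)), (176, np.float64(-38.1)), (182, np.float64(-32.8)), (188, np.float64(-27.7)), (194, np.float64(-22.7)), (200, np.float64(-17.8)), (206, np.float64(-12.8)), (212, np.float64(-7.8)), (218, np.float64(-2.7)), (224, np.float64(2.6))]
g [(146, np.float64(-76.6)), (152, np.float64(-65.5)), (158, np.float64(-57.3)), (164, np.float64(-50.4)), (170, np.float64(-44.2)), (176, np.float64(-38.6)), (182, np.float64(-33.3)), (188, np.float64(-28.2)), (194, np.float64(-23.2)), (200, np.float64(-18.3)), (206, np.float64(-13.3)), (212, np.float64(-8.4)), (218, np.float64(-3.3)), (224, np.float64(2.0))]h.py:28: RuntimeWarning: invalid value encountered in sqrt
  A=b@b;B=2*a@b;c=a@a-r*r;t=(-B-np.sqrt(B*B-4*A*c))/(2*A)
```

View pics/cmp.png

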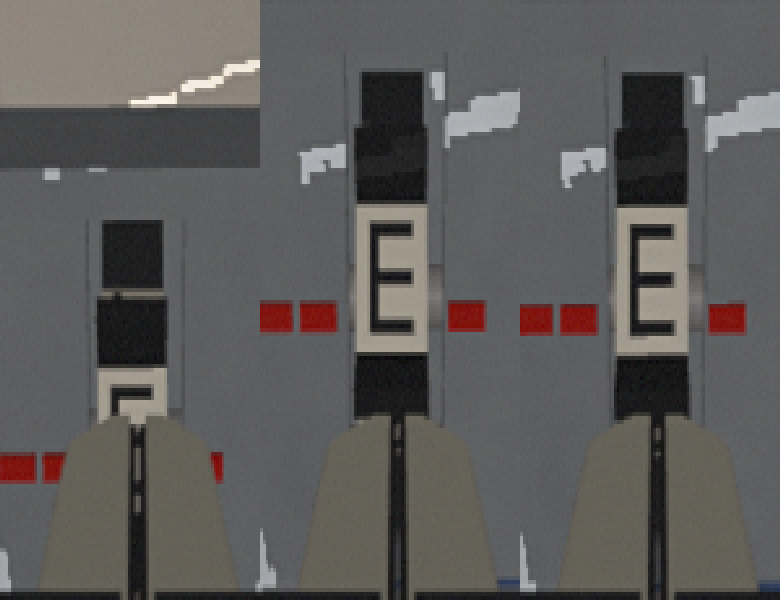

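```bash
python3 - <<'E'
from h import *
z=np.load('pics/e.npz');C=cam('wrist',dict(ee_pos=z['pos'],ee_rot=z['rot']))
Rm=R.from_rotvec(z['rot']).as_matrix()
for t in [(0,0,0),(.0075,0,0),(.0075,0,-.02),(.0075,.0175,0),(.0075,.0175,-.02)]: print(t,proj(z['pos']+Rm@np.array(t),C))
d=z['d'];print(d[225:275:4,240].round(4))
# 3D of depth points along finger col 240 and wheel col 251, in tcp frame and axle frame
K,D,T=C
def pt(u,v,dd):
    o,r=rays([(u,v)],C);n=-T[:3,2];return o+r[0]*dd
for nm in ['e','g1']:
  z=np.load(f'pics/{nm}.npz');d=z['d'];C=cam('wrist',dict(ee_pos=z['pos'],ee_rot=z['rot']))
  for u in (240,251):
   for v in range(150,262,6): print(nm,u,v,(1000*wf(pt(u,v,d[v,u]))).round(1))
s=np.load('pics/a_scene.npz')
p,d=eyes.grab_frame('scene');cv2.imwrite('pics/s2.png',cv2.resize(p[120:260,170:330,::-1],None,fx=4.5,fy=4.2,interpolation=cv2.INTER_CUBIC))
E
```

```text
(0, 0, 0) [[251.11610847 223.66666367]]
(0.0075, 0, 0) [[251.10352928 212.86546393]]
(0.0075, 0, -0.02) [[250.98711493 225.15283427]]
(0.0075, 0.0175, 0) [[278.33292456 212.85716203]]
(0.0075, 0.0175, -0.02) [[280.95260137 225.13748638]]
[0.1994 0.1995 0.1751 0.1712 0.1653 0.1614 0.1567 0.1524 0.1495 0.1469
 0.1425 0.1385 0.086 ]
e 240 150 [[-33.7  44.2 -14.9]]
e 240 156 [[-30.   44.4 -10.8]]
e 240 162 [[-33.4  45.8  26.7]]
e 240 168 [[-28.5  45.6  22.1]]
e 240 174 [[-23.7  45.4  18.9]]
e 240 180 [[-19.6  45.3  18.6]]
e 240 186 [[-15.7  45.3  19.6]]
e 240 192 [[-12.5  45.4  22.5]]
e 240 198 [[-8.8 45.4 23.8]]
e 240 204 [[-5.5 45.4 26.3]]
e 240 210 [[-1.4 45.4 26.6]]
e 240 216 [[ 0.4 45.6 32.6]]
e 240 222 [[ 1.1 45.9 40.8]]
e 240 228 [[ 5.  45.8 41. ]]
e 240 234 [[-2.4 46.8 66.2]]
e 240 240 [[-2.9 47.2 74.6]]
e 240 246 [[-2.4 47.4 80.3]]
e 240 252 [[-2.3 47.6 86.4]]
e 240 258 [[-2.  47.8 91.6]]
e 251 150 [[-34.   52.5 -13.5]]
e 251 156 [[-29.7  52.5 -11.9]]
e 251 162 [[-32.7  52.6  23.6]]
e 251 168 [[-28.4  52.6  22. ]]
e 251 174 [[-23.5  52.6  18.3]]
e 251 180 [[-19.6  52.6  18.6]]
e
[... 878 characters left out ...]
.9]]
g1 240 246 [[ -2.7  47.3 110.1]]
g1 240 252 [[ -2.3  47.5 115.5]]
g1 240 258 [[ -2.8  47.8 122.4]]
g1 251 150 [[-35.1  52.4  21.5]]
g1 251 156 [[-31.2  52.4  24. ]]
g1 251 162 [[-25.9  52.4  19.7]]
g1 251 168 [[-21.   52.3  17.9]]
g1 251 174 [[-17.   52.3  20.7]]
g1 251 180 [[-12.8  52.3  22.3]]
g1 251 186 [[-8.5 52.3 23.3]]
g1 251 192 [[-4.9 52.3 26.8]]
g1 251 198 [[-0.2 52.3 26.7]]
g1 251 204 [[ 0.9 52.3 36.9]]
g1 251 210 [[ 3.7 52.3 41.7]]
g1 251 216 [[17.  52.2 19. ]]
g1 251 222 [[24.4 52.1 13.4]]
g1 251 228 [[28.8 52.1 15.1]]
g1 251 234 [[-1.4 52.6 93. ]]
g1 251 240 [[-1.  52.7 99.7]]
g1 251 246 [[ -1.   52.7 106.6]]
g1 251 252 [[ -1.1  52.7 113.3]]
g1 251 258 [[ -0.8  52.8 118.7]]
```

View pics/s2.png

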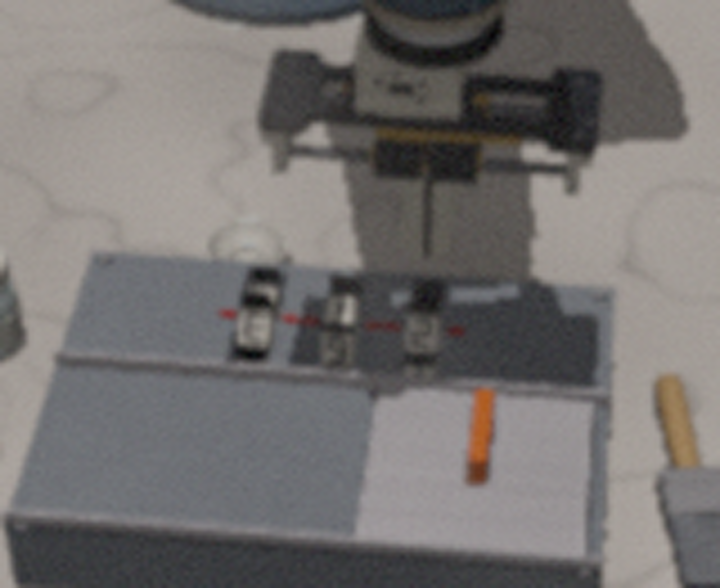

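```bash
python3 - <<'E'
from h import *
s=robot.sense();C=cam('scene')
print(s['ee_pos'])
for dz in (0,.02,.033,.05): 
    u=proj(s['ee_pos']+[0,0,dz],C)[0];print(dz,u,((u-[170,120])*[4.5,4.2]).round())
p,d=eyes.grab_frame('scene')
cv2.imwrite('pics/s3.png',cv2.resize(p[135:195,230:310,::-1],None,fx=10,fy=10,interpolation=cv2.INTER_CUBIC))
E
```

```text
[0.55011511 0.10528243 0.10910552]
0 [264.14290275 187.70420262] [424. 284.]
0.02 [264.27191631 182.35539304] [424. 262.]
0.033 [264.35726696 178.81823057] [425. 247.]
0.05 [264.47070269 174.11888599] [425. 227.]
```

View pics/s3.png

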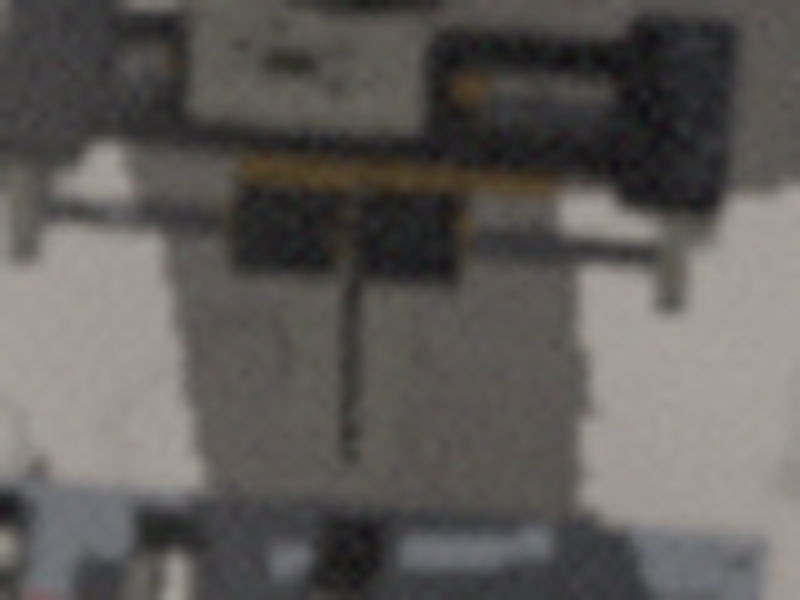

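The depth data settle it. In both pushes the wheel never moved, because the visible fingertip ends about 25–30 mm above the reported TCP and so passed over the tabs. I'll measure that offset in the tool frame.

```bash
python3 - <<'E'
from h import *
z=np.load('pics/g1.npz');d=z['d'];C=cam('wrist',dict(ee_pos=z['pos'],ee_rot=z['rot']));Rm=R.from_rotvec(z['rot']).as_matrix()
for u in range(222,286,7):
  out=[]
  for v in range(224,270,1):
    o,r=rays([(u,v)],C);P=o+r[0]*d[v,u];t=Rm.T@(P-z['pos'])
    if t[2]<-.01 and d[v,u]>.1: out.append((t*1000).round(1))
  out=np.array(out); print(u,len(out),out[:2],out[-1] if len(out) else '')
s=np.load('pics/a_wrist.npz');cv2.imwrite('pics/aw.png',s['p'][:,:,::-1])
E
```

```text
222 22 [[  8.9 -14.2 -50.7]
 [  8.5 -14.2 -51. ]] [  9.3 -12.3 -71.2]
229 36 [[  9.7 -11.6 -37.1]
 [  9.7 -11.5 -38.3]] [  9.4  -9.2 -72.3]
236 37 [[  9.8  -8.  -34.8]
 [  9.7  -7.9 -37.2]] [  8.8  -6.3 -71.2]
243 41 [[  9.4  -4.4 -29.9]
 [  9.   -4.4 -30.2]] [  9.8  -3.2 -72.9]
250 39 [[  7.9  -0.5 -29.2]
 [  7.8  -0.5 -30.4]] [  8.1  -0.2 -70. ]
257 40 [[  9.6   3.4 -30.3]
 [  9.    3.4 -30.3]] [  9.    2.8 -71.6]
264 40 [[  9.6   7.2 -31.6]
 [  9.1   7.2 -31.8]] [  9.4   5.8 -72.2]
271 38 [[ 10.   10.8 -35.1]
 [  9.   10.9 -34.3]] [  9.6   8.8 -72.5]
278 35 [[  9.4  14.4 -37.8]
 [  9.6  14.3 -39.5]] [  9.5  11.8 -72.4]
285 17 [[  9.   16.3 -57. ]
 [  8.6  16.3 -57.3]] [  9.5  14.8 -72.4]
```

View pics/aw.png

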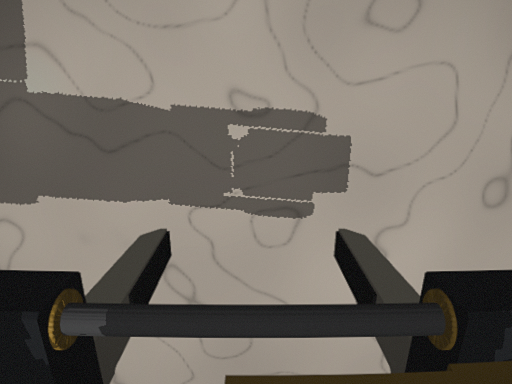

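The tip is really about 28.5 mm short of the TCP, and the finger's near face is 9 mm from its centre line. I'll correct the heights for that.

jog_arm:
  moves:
    - [1.4,0,0,0]
    - [2.7,0,0,0]
    - [2.7,0,2,0]
    - [2.7,0,4,0]
    - [2.7,0,5.8,0]
    - [2.7,0,5.8,0]
    - [2.7,0,5.8,0]

```text
time: 7.68
ee_pos: [0.5231, 0.1085, 0.0519]
ee_rot: [-0.185, -3.132, 0.002]
ft_force: [-0.6, 0.5, 0.6]
opening: 0.0009
```

```bash
python3 look.py h1
```

```text
7.675 [[-20.9  52.6   1.9]] [-0.59  0.45  0.59]
```

View pics/h1.png

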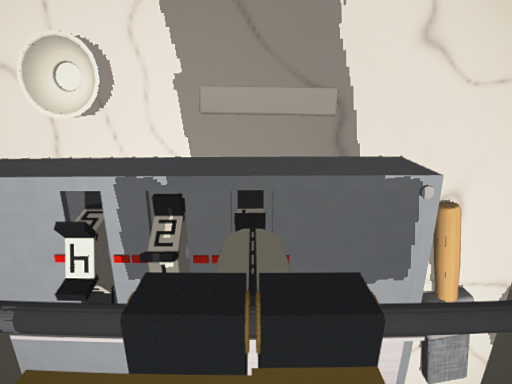

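The fingertip now hides the face-3 area behind the tab, with no contact force. Push.

jog_arm:
  moves:
    - [-0.5,0,0,0]
    - [-0.9,0,0,0]
    - [-1.2,0,0,0]
    - [-1.5,0,0,0]
    - [-1.8,0,0,0]
    - [-2.1,0,0,0]
    - [-2.4,0,0,0]
    - [-2.6,0,0,0]
    - [-2.6,0,0,0]
    - [-2.6,0,0,0]

```text
time: 8.98
ee_pos: [0.5494, 0.1054, 0.0521]
ee_rot: [-0.185, -3.134, 0.002]
ft_force: [-1.0, -0.5, -0.7]
opening: 0.0006
```

```bash
python3 look.py h2
```

```text
8.975 [[ 5.6 52.5  2.1]] [-1.05 -0.45 -0.7 ]
```

View pics/h2.png

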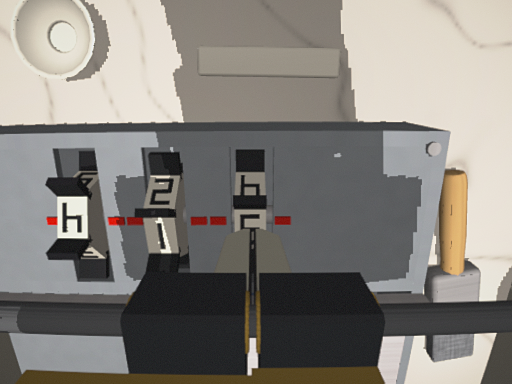

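It worked: the 4 (250,187) now follows on the near side. Lift fully, then step back behind the next tab.

jog_arm:
  moves:
    - [0,0,-1.5,0]
    - [0,0,-2.7,0]
    - [0,0,-2.7,0]
    - [0,0,-2.7,0]
    - [2.3,0,-2.7,0]
    - [4.6,0,-2.7,0]
    - [4.6,0,-2.7,0]
    - [4.6,0,-1.3,0]
    - [4.6,0,0,0]
    - [4.6,0,0,0]
    - [4.6,0,0,0]

```text
time: 10.4
ee_pos: [0.504, 0.1108, 0.0521]
ee_rot: [-0.185, -3.134, 0.002]
ft_force: [-0.5, -0.5, -0.9]
opening: 0.0004
```

```bash
python3 look.py h3
```

```text
10.4 [[-40.2  52.6   2.1]] [-0.45 -0.47 -0.93]
```

View pics/h3.png

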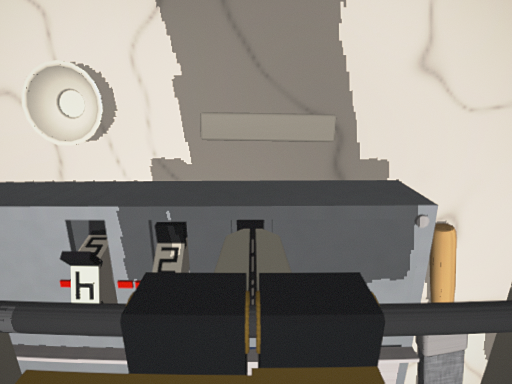

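jog_arm:
  moves:
    - [-0.7,0,0,0]
    - [-1.3,0,0,0]
    - [-1.8,0,0,0]
    - [-2.3,0,0,0]
    - [-2.8,0,0,0]
    - [-3.3,0,0,0]
    - [-3.8,0,0,0]
    - [-4.2,0,0,0]
    - [-4.5,0,0,0]
    - [-4.5,0,0,0]
    - [-4.5,0,0,0]

```text
time: 11.82
ee_pos: [0.5492, 0.1055, 0.0524]
ee_rot: [-0.185, -3.135, 0.002]
ft_force: [-0.7, 0.4, -0.5]
opening: -0.0001
```

jog_arm:
  moves:
    - [0,0,-1.5,0]
    - [0,0,-3,0]
    - [0,0,-3,0]
    - [-2.5,0,-3,0]
    - [-5,0,-4,0]
    - [-6.8,0,-5,0]
    - [-6.8,0,-5,0]
    - [-6.8,0,-5,0]

```text
time: 12.82
ee_pos: [0.6158, 0.0976, 0.1017]
ee_rot: [-0.185, -3.134, 0.002]
ft_force: [-1.0, -0.5, -1.0]
opening: 0.0
```

```bash
python3 look.py h4;python3 - <<'E'
from h import *
p=cv2.imread('pics/h4.png');cv2.imwrite('pics/h4z.png',cv2.resize(p[20:220,100:350],None,fx=3.2,fy=3,interpolation=cv2.INTER_CUBIC))
E
```

```text
12.825 [[72.4 52.4 51.7]] [-0.99 -0.51 -0.96]
```

View pics/h4z.png

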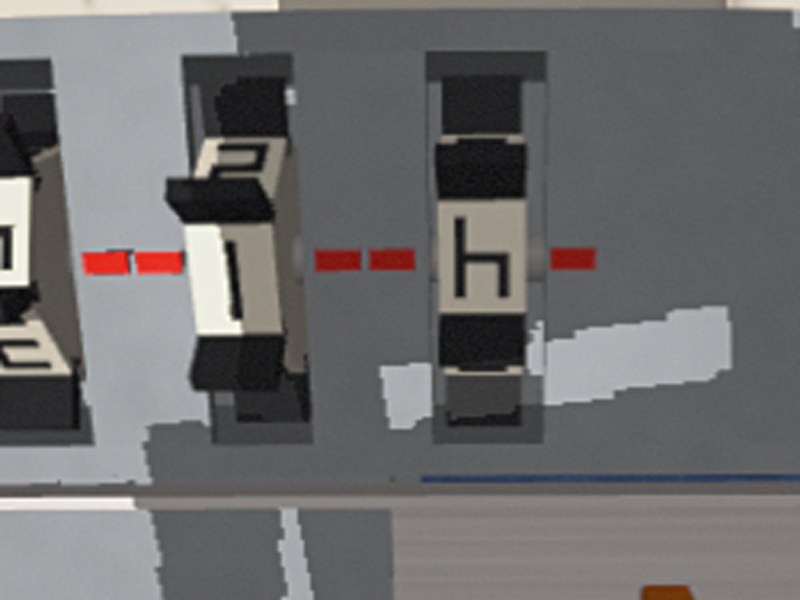

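The left wheel shows 4, symmetric about the red line (485,255 in the zoom). I'll check the angle.

```bash
python3 - <<'E'
from h import *
z=np.load('pics/h4.npz');C=cam('wrist',dict(ee_pos=z['pos'],ee_rot=z['rot']))
f=lambda u,v:(100+u/3.2,20+v/3.)
print(tip(f(480,145),C,-1),tip(f(480,369),C,1))
E
```

```text
(np.float64(-31.06069447179786), array([-0.02381128,  0.05196746,  0.03468823])) (np.float64(28.816505561930796), array([0.02243468, 0.05175672, 0.03559403]))
```

Left wheel is within about 1° of 4. Now the middle wheel, whose tab is at −21°.

jog_arm:
  moves:
    - [3.6,-1.7,0,0]
    - [7.2,-3.5,0,0]
    - [10.6,-5.2,0,0]
    - [10.6,-5.2,0,0]
    - [10.6,-5.2,1.5,0]
    - [10.6,-5.2,3.3,0]
    - [10.6,-5.2,4.9,0]
    - [10.6,-5.2,4.9,0]
    - [10.6,-5.2,4.9,0]

```text
time: 14.0
ee_pos: [0.5046, 0.0585, 0.0532]
ee_rot: [-0.185, -3.134, 0.002]
ft_force: [-0.0, -0.1, 0.3]
opening: 0.0003
```

```bash
python3 look.py i1
```

```text
14.0 [[-33.5   0.7   3.2]] [-0.01 -0.08  0.25]
```

View pics/i1.png

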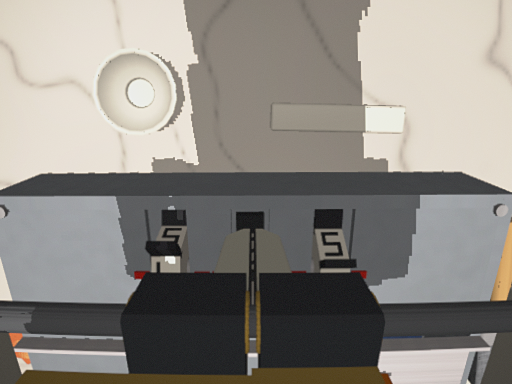

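The finger sits over the middle wheel behind its tab, clear of its neighbours at (170,250) and (330,250). Push.

jog_arm:
  moves:
    - [-0.6,0,0.1,0]
    - [-1.0,0,0.1,0]
    - [-1.4,0,0.1,0]
    - [-1.9,0,0.1,0]
    - [-2.4,0,0.1,0]
    - [-2.9,0,0.1,0]
    - [-3.3,0,0.1,0]
    - [-3.7,0,0.1,0]
    - [-3.9,0,0.1,0]
    - [-3.9,0,0.1,0]
    - [-3.9,0,0.1,0]

```text
time: 15.42
ee_pos: [0.5438, 0.0539, 0.0526]
ee_rot: [-0.185, -3.136, 0.002]
ft_force: [-1.6, -0.0, 0.3]
opening: 0.0005
```

jog_arm:
  moves:
    - [0,0,-1.5,0]
    - [0,0,-3,0]
    - [0,0,-3,0]
    - [-2.5,0,-3,0]
    - [-5,0,-4,0]
    - [-6.8,0,-5,0]
    - [-6.8,0,-5,0]
    - [-6.8,0,-5,0]

```text
time: 16.42
ee_pos: [0.6103, 0.046, 0.1019]
ee_rot: [-0.185, -3.134, 0.002]
ft_force: [-0.5, -0.3, 0.3]
opening: 0.0
```

```bash
python3 look.py i2;python3 - <<'E'
from h import *
p=cv2.imread('pics/i2.png');cv2.imwrite('pics/i2z.png',cv2.resize(p[20:220,130:380],None,fx=3.2,fy=3,interpolation=cv2.INTER_CUBIC))
E
```

```text
16.425 [[72.9  0.5 51.9]] [-0.53 -0.27  0.31]
```

View pics/i2z.png

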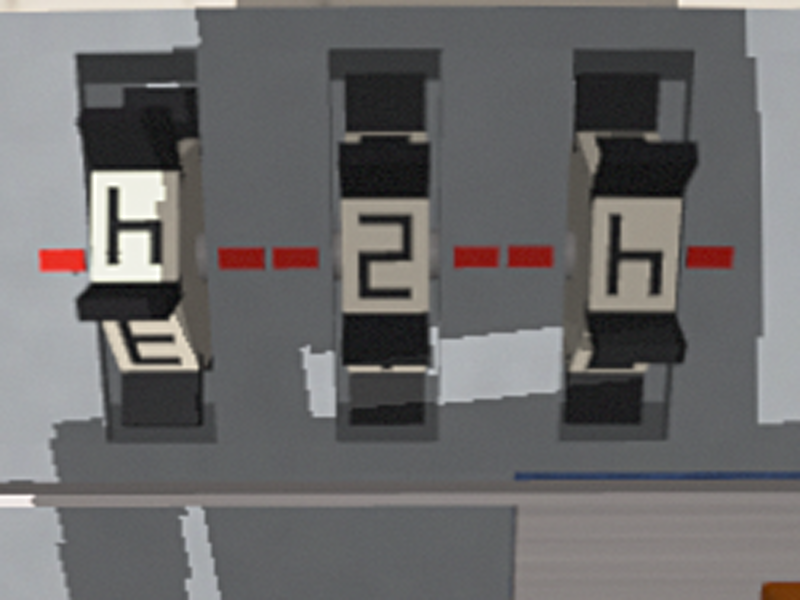

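The middle shows 2, squarely. Now the right wheel: its tab is at +13°, so it gets one short push, then a second on the next tab.

jog_arm:
  moves:
    - [3,-2,0,0]
    - [6,-4,0,0]
    - [8.5,-5.2,0,0]
    - [8.5,-5.2,0,0]
    - [8.5,-5.2,1.5,0]
    - [8.5,-5.2,3.3,0]
    - [8.5,-5.2,5,0]
    - [8.5,-5.2,5,0]
    - [8.5,-5.2,5,0]

```text
time: 17.6
ee_pos: [0.52, 0.0044, 0.0523]
ee_rot: [-0.184, -3.135, 0.002]
ft_force: [0.1, -0.3, 0.8]
opening: 0.0006
```

```bash
python3 look.py j1
```

```text
17.6 [[-12.  -51.2   2.3]] [ 0.13 -0.29  0.81]
```

View pics/j1.png

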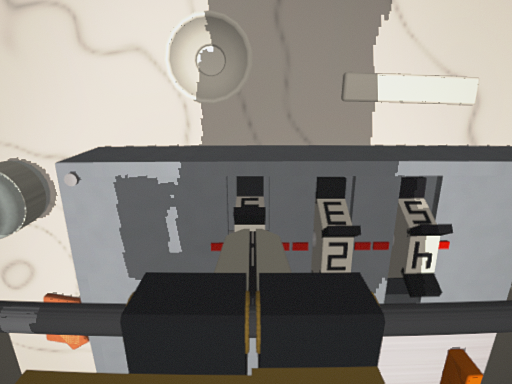

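jog_arm:
  moves:
    - [-0.4,0,0,0]
    - [-0.8,0,0,0]
    - [-1.1,0,0,0]
    - [-1.4,0,0,0]
    - [-1.75,0,0,0]
    - [-1.75,0,0,0]
    - [-1.75,0,0,0]

```text
time: 18.52
ee_pos: [0.5378, 0.0023, 0.0526]
ee_rot: [-0.184, -3.136, 0.002]
ft_force: [-0.5, -0.5, 0.9]
opening: 0.0004
```

jog_arm:
  moves:
    - [0,0,-1.5,0]
    - [0,0,-2.7,0]
    - [0,0,-2.7,0]
    - [0,0,-2.7,0]
    - [2.3,0,-2.7,0]
    - [4.6,0,-2.7,0]
    - [4.6,0,-2.7,0]
    - [4.6,0,-1.3,0]
    - [4.6,0,0,0]
    - [4.6,0,0,0]
    - [4.6,0,0,0]

```text
time: 19.9
ee_pos: [0.4923, 0.0076, 0.0525]
ee_rot: [-0.185, -3.136, 0.002]
ft_force: [-0.7, 0.3, 0.1]
opening: 0.0006
```

```bash
python3 look.py j2
```

```text
19.9 [[-39.9 -51.2   2.5]] [-0.67  0.29  0.15]
```

View pics/j2.png

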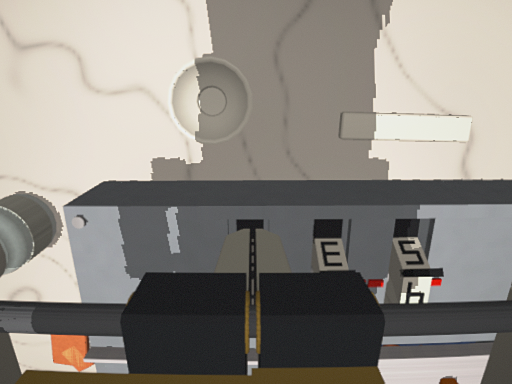

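jog_arm:
  moves:
    - [-0.7,0,0,0]
    - [-1.3,0,0,0]
    - [-1.8,0,0,0]
    - [-2.3,0,0,0]
    - [-2.8,0,0,0]
    - [-3.3,0,0,0]
    - [-3.8,0,0,0]
    - [-4.2,0,0,0]
    - [-4.55,0,0,0]
    - [-4.55,0,0,0]
    - [-4.55,0,0,0]

```text
time: 21.32
ee_pos: [0.5381, 0.0022, 0.0529]
ee_rot: [0.184, 3.135, -0.002]
ft_force: [-0.2, 0.7, -0.4]
opening: -0.0002
```

jog_arm:
  moves:
    - [0,0,-1.5,0]
    - [0,0,-3,0]
    - [0,0,-3,0]
    - [-2.5,0,-3,0]
    - [-5,2,-4.5,0]
    - [-6.8,5,-6,0]
    - [-6.8,5,-6,0]
    - [-6.8,5,-6,0]

```text
time: 22.32
ee_pos: [0.6105, 0.0436, 0.1123]
ee_rot: [-0.184, -3.136, 0.002]
ft_force: [0.6, -0.2, 0.1]
opening: 0.0005
```

```bash
python3 look.py j3;python3 - <<'E'
from h import *
p=cv2.imread('pics/j3.png');cv2.imwrite('pics/j3z.png',cv2.resize(p[20:220,130:380],None,fx=3.2,fy=3,interpolation=cv2.INTER_CUBIC))
E
```

```text
22.325 [[73.4 -1.8 62.3]] [ 0.62 -0.22  0.08]
```

View pics/j3z.png

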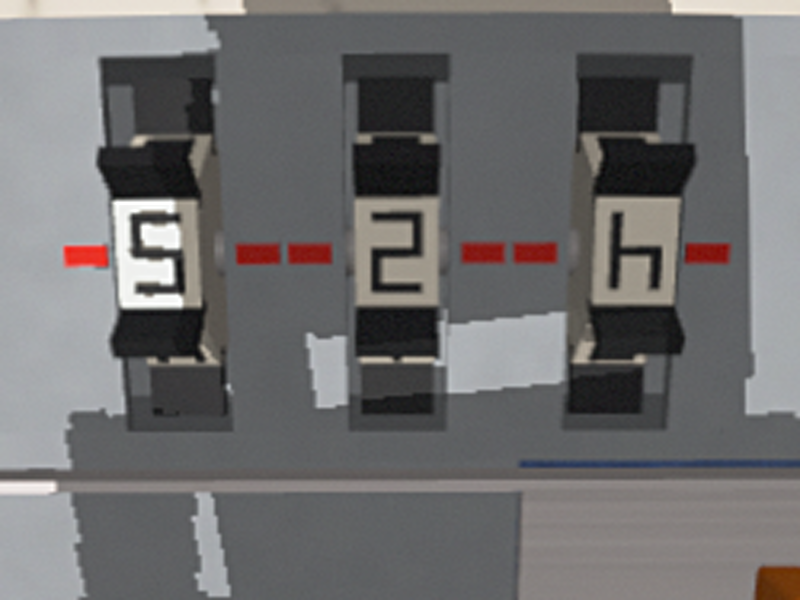

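The code reads 5-2-4 in the upside-down view, which is 4-2-5 from the robot, and each number is centred on the red line. I'll verify the angles and localise the rib with depth.

```bash
python3 - <<'E'
from h import *
z=np.load('pics/j3.npz');p=z['p'];d=z['d'];C=cam('wrist',dict(ee_pos=z['pos'],ee_rot=z['rot']))
f=lambda u,v:(130+u/3.2,20+v/3.)
for u,a,b in ((148,147,355),(396,147,357),(645,147,353)): print(round(tip(f(u,a),C,-1)[0],1),round(tip(f(u,b),C,1)[0],1))
hsv=cv2.cvtColor(p,cv2.COLOR_RGB2HSV);m=cv2.inRange(hsv,(5,150,80),(18,255,255));m[:,:330]=0;m[:190]=0
n,l,st,ce=cv2.connectedComponentsWithStats(m);k=1+st[1:,4].argmax();print(st[k])
ys,xs=np.nonzero(l==k);o,r=rays(np.c_[xs,ys],C);P=1000*wf(o+r*d[ys,xs][:,None])
t=P[(P[:,2]>38)&(P[:,2]<46)];print(len(P),len(t),np.percentile(t,[2,50,98],axis=0).round(1),np.percentile(P,[2,50,98],axis=0).round(1))
E
```

```text
-30.4 27.4
-29.8 28.6
-30.0 27.0
[ 360  209   32   82 1851]
1851 1114 [[ 80.   88.8  38.6]
 [107.2  93.8  41.2]
 [136.6  99.7  42.5]] [[ 79.3  88.6  19.9]
 [104.3  91.   40.5]
 [136.   99.5  42.5]]
```

View pics/j3.png

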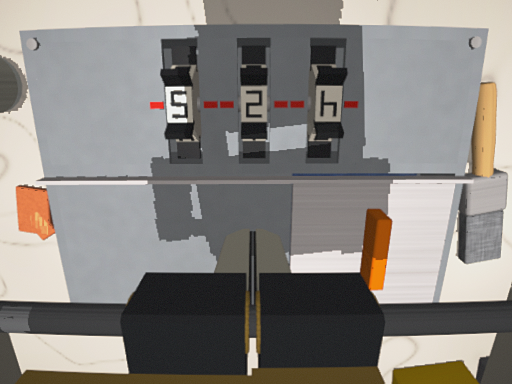

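The wheel angles are all within 2° of the code. The rib is 79–137 mm in x (axle frame), with its left face at y≈100 and its top at 92 mm, as given. Next I go to its left side.

jog_arm:
  moves:
    - [-1,4,0,0]
    - [-2,8,0,0]
    - [-3,11.5,0,0]
    - [-3.5,13.5,0,0]
    - [-3.5,13.5,0,0]
    - [-3.5,13.5,2,0]
    - [-3.5,13.5,4.5,0]
    - [-3.5,13.5,6.3,0]
    - [-3.5,13.5,6.8,0]
    - [-3.5,13.5,6.8,0]
    - [-3.5,13.5,6.8,0]

```text
time: 23.75
ee_pos: [0.6615, 0.1733, 0.0449]
ee_rot: [0.185, 3.135, -0.002]
ft_force: [1.0, -0.8, 0.6]
opening: 0.0003
```

```bash
python3 look.py k1
```

```text
23.75 [[109.2 132.8  -5.1]] [ 1.01 -0.76  0.55]
```

View pics/k1.png

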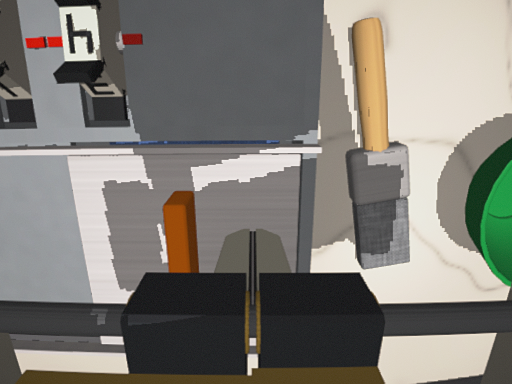

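The finger is standing left of the rib (180,230) above the cover, with no contact. Push right.

jog_arm:
  moves:
    - [0,-1,0,0]
    - [0,-1.8,0,0]
    - [0,-2.6,0,0]
    - [0,-3.4,0,0]
    - [0,-4.4,0,0]
    - [0,-5.4,0,0]
    - [0,-6.4,0,0]
    - [0,-7.4,0,0]
    - [0,-8.4,0,0]
    - [0,-9.4,0,0]
    - [0,-9.8,0,0]
    - [0,-10,0,0]

```text
time: 25.3
ee_pos: [0.6497, 0.0738, 0.045]
ee_rot: [0.185, 3.135, -0.002]
ft_force: [3.3, 3.2, 1.2]
opening: 0.0006
```

```bash
python3 look.py k2
```

```text
25.3 [[108.9  32.6  -5. ]] [3.33 3.2  1.2 ]
```

View pics/k2.png

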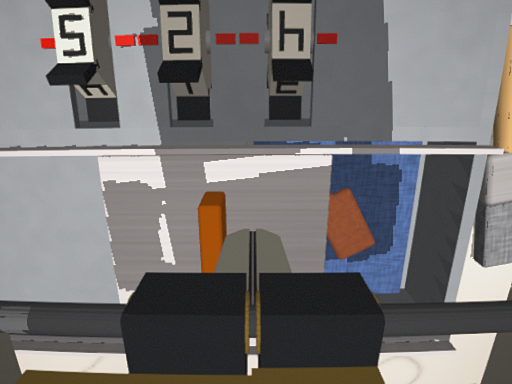

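jog_arm:
  moves:
    - [0,-0.5,0,0]
    - [0,-1.1,0,0]
    - [0,-1.7,0,0]
    - [0,-2.2,0,0]
    - [0,-2.6,0,0]
    - [0,-2.8,0,0]
    - [0,-3,0,0]
    - [0,-3,0,0]

```text
time: 26.35
ee_pos: [0.6458, 0.0437, 0.0448]
ee_rot: [-0.185, -3.136, 0.003]
ft_force: [0.7, 0.9, 0.6]
opening: 0.0002
```

```bash
cat > rib.py <<'E'
import sys
from h import *
z=np.load(f'pics/{sys.argv[1]}.npz');p=z['p'];d=z['d'];C=cam('wrist',dict(ee_pos=z['pos'],ee_rot=z['rot']))
hsv=cv2.cvtColor(p,cv2.COLOR_RGB2HSV);m=cv2.inRange(hsv,(5,170,60),(18,255,255));m[:,:150]=0;m[:,245:]=0;m[:180]=0;m[272:]=0
ys,xs=np.nonzero(m);o,r=rays(np.c_[xs,ys],C);P=1000*wf(o+r*d[ys,xs][:,None])
t=P[(P[:,2]>39)&(P[:,2]<46)&(P[:,0]<130)];print(len(t),np.percentile(t,[3,50,97],axis=0).round(1))
E
python3 look.py k3; python3 rib.py k2; python3 rib.py k3
```

```text
26.35 [[108.5   2.3  -5.2]] [0.66 0.9  0.61]
1405 [[ 80.2   7.2  39.8]
 [ 94.8  12.2  41.4]
 [114.1  18.   42.5]]
1385 [[ 80.3 -23.2  39.8]
 [ 94.4 -18.1  41.4]
 [113.6 -12.4  42.5]]
```

View pics/k3.png

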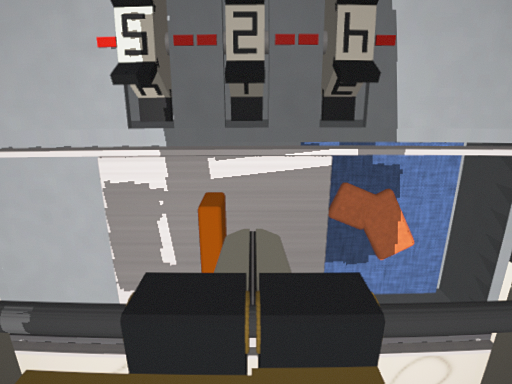

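The cover is open about 112 mm (rib now at y≈−18). I'll nudge it to its stop, then back off and rise.

jog_arm:
  moves:
    - [0,-0.1,0,0]
    - [0,-0.2,0,0]
    - [0,-0.3,0,0]
    - [0,-0.3,0,0]

```text
time: 26.9
ee_pos: [0.6454, 0.0418, 0.0448]
ee_rot: [-0.185, -3.136, 0.001]
ft_force: [2.4, 7.1, -0.6]
opening: 0.0003
```

jog_arm:
  moves:
    - [0,0.5,0,0]
    - [0,1.2,0,0]
    - [0,1.5,0,0]
    - [0,1.5,-2,0]
    - [0,1.5,-5,0]
    - [0,1.5,-8,0]
    - [0,1.5,-11,0]
    - [0,1.5,-14,0]
    - [0,1.5,-14,0]
    - [0,1.5,-14,0]
    - [0,1.5,-14,0]

```text
time: 28.28
ee_pos: [0.6466, 0.0566, 0.1837]
ee_rot: [-0.185, -3.134, 0.001]
ft_force: [-0.2, -0.3, -0.2]
opening: 0.0005
```

```bash
python3 look.py l; python3 - <<'E'
from h import *
z=np.load('pics/l.npz');p=z['p'];d=z['d'];C=cam('wrist',dict(ee_pos=z['pos'],ee_rot=z['rot']))
hsv=cv2.cvtColor(p,cv2.COLOR_RGB2HSV);m=cv2.inRange(hsv,(5,170,60),(18,255,255))
ys,xs=np.nonzero(m);o,r=rays(np.c_[xs,ys],C);P=1000*wf(o+r*d[ys,xs][:,None])
t=P[(P[:,2]>38)&(P[:,2]<46)&(P[:,0]<140)&(P[:,0]>70)];print(len(t),np.percentile(t,[3,50,97],axis=0).round(1))
p,_=eyes.grab_frame('top');cv2.imwrite('pics/l_top.png',p[:,:,::-1])
E
```

```text
28.275 [[107.8  15.2 133.7]] [-0.24 -0.31 -0.15]
783 [[ 80.8 -24.9  39.7]
 [106.9 -19.3  41.3]
 [135.7 -13.9  42.5]]
```

View pics/l.png

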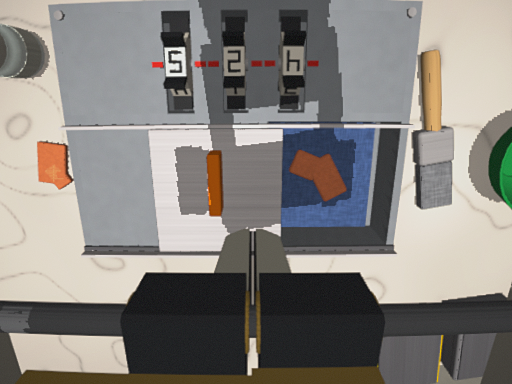

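View pics/l_top.png

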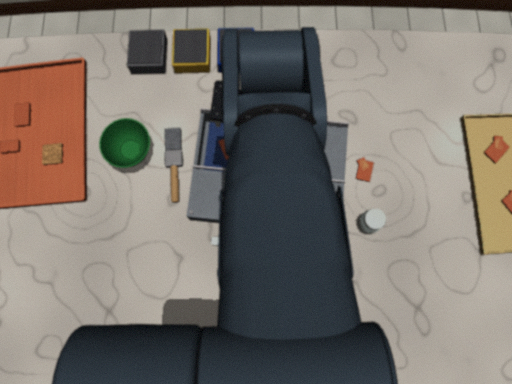

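The wrist view shows the code reading 4-2-5 (from the robot's side) and the cover open onto the blue compartment. The rib is at y≈−19, about 113 mm of travel. In the top view the bowl, brush, jar and sherd are where they started. The arm is clear, so I'm handing in.

```bash
python3 - <<'E'
from rig import order
print(order.job_done())
E
```

```text
the job is handed in; nothing more can be done
None
```

The wheels show 4-2-5 from the robot's side and the cover is open against its stop. I handed the job in about 28 s into the 67 s allowed; no verdict is reported.

- **Code:** I rolled each wheel forward by its tabs, one at a time. With the cover still closed, each tab measured within about 3° of its place for a squarely facing number (the limit is 11.5°). The last picture after opening still showed 4-2-5 on the red line.
- **Cover:** I pushed the rib to the right until the force rose to about 7 N at the stop. Depth readings put the travel at about 113 mm, against the 105 mm needed.
- **Bystanders:** The bowl, brush, jar and sherd were where they started in the last top view. The arm hid the dish and most of the scale bar there. The fingers never came near either, but I did not measure them at the end.
- **Hand-in state:** The arm was raised clear and the wrist force was near zero.

**Disagreement with the description:** the shut fingertips end about 28 mm short of the stated TCP. Because of that, my first two pushes passed over the left wheel without touching it. I measured the offset from the wrist depth image, corrected the heights, and the later pushes worked.

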